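Set the painting turntable to the red line

ROBOT

A 6-joint arm with a two-finger parallel gripper is mounted at the origin on the work surface. World frame = base frame: x ahead of the robot, y to its left, z up, the work surface at z = 0. Lengths are in m, angles in rad, forces in N, time in s.
With the tool pointing down it reaches from about 0.35 to 0.775 m from the base axis. Payload 5.5 kg.
Tool frame: the origin (TCP) lies at the very end of the fingers, on their centre line; the grasp point (between the pads) lies env.pinch_z behind it (env.pinch_z is the distance from the TCP to the grasp point, in m); z points along the fingers, y is the line along which they close (so a half turn about z gives the same grasp; the last joint's range is limited). The gripper opens to 85 mm and grips with 20 to 120 N. Pads are 22 mm wide; open, the fingers measure 114 mm over their backs; the gripper's body (76 mm by 85 mm) begins 54 mm behind the grasp point. The pads swing forward as they close: fully open they stand 13 mm farther back than shut.
Start: joints at [-1.248, 0.313, 0.046, 1.304, 0, 1.431], TCP at [0.257, -0.515, 0.231] pointing down, gripper open.
Joint ranges: [-2.76, 2.76], [-0.86, 1.69], [-1.03, 1.26], [-2.2, 2.34], [-1.47, 1.5], [-3.14, 3.14]. Speed limits (rad/s): [2.57, 2.57, 3.14, 3.14, 3.14, 3.14].

INTERFACE

Orientations are given as a unit quaternion [w, x, y, z].
In Python, from workcell import env, eyes gives the robot as it stands.
- The arm moves only by the shell command python3 -m jog 'ROWS' [FORCE]. ROWS is JSON, one flat list of numbers, 7 for each row, row after row: the shift along the world's x, y, z as a fraction of full scale, then the turn, a rotation vector about the world's x, y, z as a fraction of full scale, then the opening, from -1 (shut) to 1 (fully open), so that 0 is half open. A call has 1 to 12 rows; each row is the pose to reach, as a shift and turn from the pose commanded when the call began, turning the shorter way round; what a row does not reach only later rows make up. Full scale, the value 1, is 20 cm for a shift and pi rad for a turn. A row lasts 1/12 s, in which the tool goes at most 41.7 mm and 7.16 degrees, less where a joint would pass 70% of its speed; a pose out of reach is approached as far as the arm can. A call with a number of a shift or a turn outside -1 to 1 is refused whole. A call with a gripper value outside its range is refused whole. The fingers move at their own pace and stop on an object; FORCE is the grip in N (left out, the last holds). Time passes only in rows, so rows that repeat a pose let the fingers close. It gives the time, the measured TCP pose, the force, the opening and the grip force at its end, in the units of the state.
- env.get_state(): the state, without advancing time (a new reading comes with each control period).
- eyes.read_camera(name): name is "scene" or "top" or "wrist"; returns (picture, depth): 420x560x3 uint8, red, green, blue; 420x560 float32, m along the optical axis (not along the pixel's ray), 0 where there is no reading.
- eyes.calibration(name): a dict with "fx", "fy", "cx", "cy" (pixels), "R" (3x3) and "t" (3): a world point X has camera coordinates R X + t; the wrist camera has in their place "tool_from_camera" (4x4, takes a point from camera to tool coordinates, whose origin is the TCP and whose axes are the flange's). Camera axes: x right, y down, z forward; pixel columns grow to the right and rows downward; lengths in m; the calibration is good to about 2 mm. The wrist camera is an equidistant fisheye: a pixel r from the principal point sees the ray r / f radians off the axis. A picture is of the moment at which its call begins: read the wrist's pose just before it. calibration takes no time and is no camera call.
- env.hand_in(): hands the job in; it is judged then, once.
The state is a dict: "clock": time; "joint_pos": joint angles; "qvel": joint speeds; "tau": joint torques, N m; "tcp_pos": TCP position; "orientation": TCP orientation; "wrist_force": force on the tool from outside, world axes, zero at the start; "ft_torque": the same for the moment, N m; "finger_gap": finger opening in m; "grip_force": force on a finger pad.
Only numpy, scipy, OpenCV 4.12 (cv2) and the standard library are available. Lean on these libraries where they do the work, as an engineer would, in place of code of your own. Each camera call takes 0.05 s, during which the arm holds its last target. There are 200 camera calls.

TASK

Turn the miniature painter's turntable until the white index line on its black platter lines up with the red line on the scale ring around it (not the blue one): push its upright wooden peg gently round from the side, without taking it between the fingers. The grey miniature must ride along standing on the platter, untouched, and the bottle, jar, cup and other miniature around the stand must be left where they stand.

Things in the scene. Friction and masses are not known exactly. Their poses are not given: they have to be found in the camera images.
- stand: Turntable for painting miniatures, fixed to the table. Round aluminium base, 242 mm across and 30 mm high, with a scale ring of short black lines on its rim (every 15 degrees). Origin: centre of the underside, on the vertical turning axis, on the table; z up. On it turns a black platter 186 mm across and 10 mm thick (top face 40 mm above the table).
- dial (a joint): Angle of the platter relative to the stand, rad, growing anticlockwise seen from above; stops at -2.7 and 2.7. At 0 the white index line points along the stand's +x. It turns with a light drag (0.10 N m friction, so about 1.5 N at the peg) and stays where it is left.
- index_mark (a point): Outer end of the white index line (6 mm wide, radial) on top of the platter, 90 mm from the turning axis, 40 mm above the table. Its x axis points radially outward along the line, z up; turns with the platter.
- peg_top (a point): Centre of the top of the upright wooden push peg on the platter: 20 mm thick, 42 mm tall, rising from 40 to 82 mm above the table, 70 mm from the turning axis, exactly opposite the index line. Turns with the platter.
- red_marker: Red raised line on the scale ring, 6 mm wide, 24 mm long radially, 4 mm high, fixed; the target. Origin: centre of its underside, about 107 mm from the turning axis, 30 mm above the table. It lies roughly a quarter turn to either side of the stand's +x, within the platter's travel; the direct way from the index line at the start (1 to 2.2 rad) is free of stops.
- blue_marker: Blue raised line of the same size and height on the other side of the ring; not the target.
- figure: Grey unpainted miniature, standing loose near the centre of the platter: round base 32 mm across, 49 mm tall, about 50 g. Origin: centre of the underside of its base (40 mm above the table), z up.
- figure2: Painted miniature of the same size, in green and brown, standing loose on the table to one side of the stand. Origin: centre of the underside.
- paint_green: Green paint bottle with white cap, 32 mm across, 66 mm tall, standing loose beyond the stand. Origin: centre of the underside.
- paint_amber: Amber paint jar with black cap, 34 mm across, 52 mm tall, standing loose beyond the stand. Origin: centre of the underside.
- cup: Empty white plastic cup, 68 mm across, 80 mm tall, standing loose to one side. Origin: centre of the underside.

How it is judged:
By the outcome, as a careful person would: the job done as asked, in the order asked, and still so for the second after the job is handed in, with the robot touching nothing.
It also fails if it takes over 48 s, if anything falls off the work surface, if the arm or the gripper's body presses on something with over 40 N, if the wrist force passes 120 N, or if a joint passes its speed limit or range.

## Working session

There is one attempt and no reset: what is moved stays moved. The work goes in short steps, Python scripts to look and compute and a shell command to move; the robot and the scene stay as the last step left them, time stands still between calls to the robot, and variables do not carry over. Pictures are saved under pics/ and viewed, at most 10 in all, crops included, and the job is handed in when it is done.

```bash
mkdir -p pics; ls; cat > h.py <<'E'
import numpy as np, cv2
from workcell import env, eyes
def ray(cal,u,v,z):
    R=np.array(cal["R"]);t=np.array(cal["t"])
    d=R.T@np.array([(u-cal["cx"])/cal["fx"],(v-cal["cy"])/cal["fy"],1]);o=-R.T@t
    return o+d*(z-o[2])/d[2]
E
python3 - <<'E'
from h import *
for n in("top","scene"):
    p,d=eyes.read_camera(n);cv2.imwrite(f"pics/{n}0.png",p[:,:,::-1]);np.savez(f"{n}0.npz",p=p,d=d)
    c=eyes.calibration(n);print(n,c)
E
```

```text
pics
top {'fx': 396.3340358601065, 'fy': 396.3340358601065, 'cx': 281.64020959116306, 'cy': 216.72135629449286, 'R': array([[-1.52147307e-02, -9.99884016e-01,  6.83317748e-04],
       [-9.88120400e-01,  1.49312009e-02, -1.52954679e-01],
       [ 1.52926736e-01, -3.00236446e-03, -9.88232968e-01]]), 't': array([0.0022766 , 0.59943114, 1.14255304])}
scene {'fx': 427.67124446970024, 'fy': 427.67124446970024, 'cx': 282.3338767435002, 'cy': 208.89532103841037, 'R': array([[ 0.68949257,  0.72429229, -0.0008199 ],
       [ 0.44866331, -0.42799471, -0.78455195],
       [-0.56859584,  0.54057488, -0.62006255]]), 't': array([-0.42270992, -0.20805473,  1.37202857])}
```

View pics/top0.png

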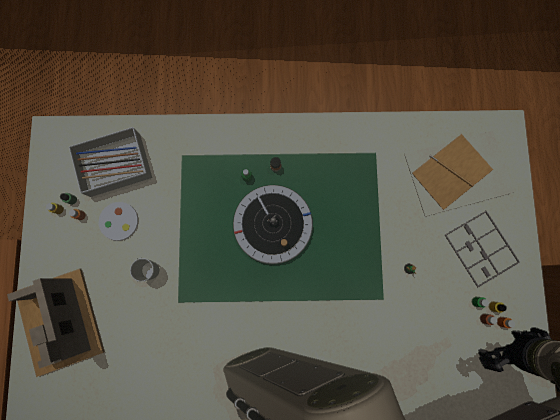

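View pics/scene0.png

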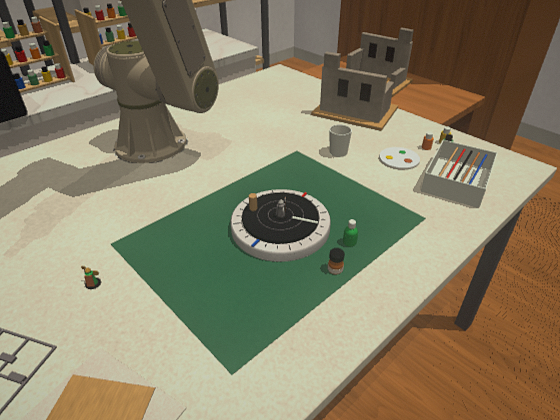

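The top view shows the stand centred near (272,224), with the index line at (263,205), red at (238,233), blue at (306,215) and the peg at (284,242). Next I'll measure these.

```bash
cat > m.py <<'E'
from h import *
def measure(p,verbose=True):
    c=eyes.calibration("top");P=p.astype(int);r,g,b=P[...,0],P[...,1],P[...,2]
    roi=np.zeros(r.shape,bool);roi[178:270,226:320]=1
    def cen(m,z):
        n,l,s,ce=cv2.connectedComponentsWithStats((m&roi).astype(np.uint8),connectivity=8)
        i=1+np.argmax(s[1:,4]);return ce[i],s[i,4],ray(c,*ce[i],z)
    out={}
    out["red"]=cen((r>g+50)&(r>b+45)&(g<b+25),.034)
    out["blue"]=cen((b>r+40)&(b>g+20),.034)
    out["peg"]=cen((r>b+45)&(g>b+15)&(r>110),.082)
    # ring: non-green bright outer contour, top at 30 mm
    ring=((abs(r-g)<25)&(r>120)&roi).astype(np.uint8)
    ring=cv2.morphologyEx(ring,cv2.MORPH_CLOSE,np.ones((3,3)))
    k=max(cv2.findContours(ring,cv2.RETR_EXTERNAL,cv2.CHAIN_APPROX_NONE)[0],key=cv2.contourArea)
    w=np.array([ray(c,*q[0],.03)[:2] for q in cv2.convexHull(k)])
    (x,y),R=cv2.minEnclosingCircle((w*1000).astype(np.float32));C=np.array([x,y])/1000
    out["ring"]=(C,R)
    # index line: bright pixels on platter 50..88 mm from centre
    vv,uu=np.nonzero(roi&(abs(r-g)<30)&(r>110))
    X=np.array([ray(c,u,v,.04)[:2] for u,v in zip(uu,vv)])-C
    rr=np.hypot(*X.T);s=(rr>.03)&(rr<.084)
    a=np.arctan2(X[s,1],X[s,0]);out["idx"]=(s.sum(),np.median(a),np.median(a[rr[s]>.05]),X[s].mean(0))
    for k in("red","blue","peg"):
        q=out[k][2][:2]-C;out[k]+=(np.hypot(*q),np.arctan2(q[1],q[0]))
    if verbose:
        for k in out:print(k,out[k])
    return out
if __name__=="__main__":
    import sys
    p,d=eyes.read_camera("top");cv2.imwrite("pics/"+sys.argv[1],p[:,:,::-1]);measure(p)
    c=eyes.calibration("top")
    if len(sys.argv)>2:
        for n,u,v,z in [("figtop",272,217,.085),("green",247,173,.066),("amber",276,162,.052),("fig2",410,267,.03),("cup",144,266,.08)]:print(n,ray(c,u,v,z))
E
python3 m.py top1.png x; python3 -c "
import cv2;a=cv2.imread('pics/top1.png')[150:280,190:340];cv2.imwrite('pics/crop1.png',cv2.resize(a,None,fx=4.6,fy=4.6,interpolation=cv2.INTER_CUBIC))"
```

```text
red (array([237.81818182, 231.36363636]), np.int32(11), array([0.5586342 , 0.12583425, 0.034     ]), np.float64(0.10763379080453479), np.float64(1.7136790763845353))
blue (array([306.07142857, 213.85714286]), np.int32(14), array([ 0.6089428, -0.0810891,  0.034    ]), np.float64(0.10630690436332672), np.float64(-1.2354832170142378))
peg (array([283.5       , 241.78571429]), np.int32(28), array([ 0.52074244, -0.01094659,  0.082     ]), np.float64(0.06121193007565295), np.float64(-2.6248108829387906))
ring (array([0.57396094, 0.01929729]), 116.07467651367188)
idx (np.int64(47), np.float64(-2.502236116315527), np.float64(-2.5218539076896422), array([-0.00666505, -0.00709208]))
figtop [0.59298401 0.02126689 0.085     ]
green [0.73057355 0.09511744 0.066     ]
amber [0.7675723  0.00783307 0.052     ]
fig2 [ 0.44438719 -0.38732963  0.03      ]
cup [0.45764684 0.38864715 0.08      ]
```

View pics/crop1.png

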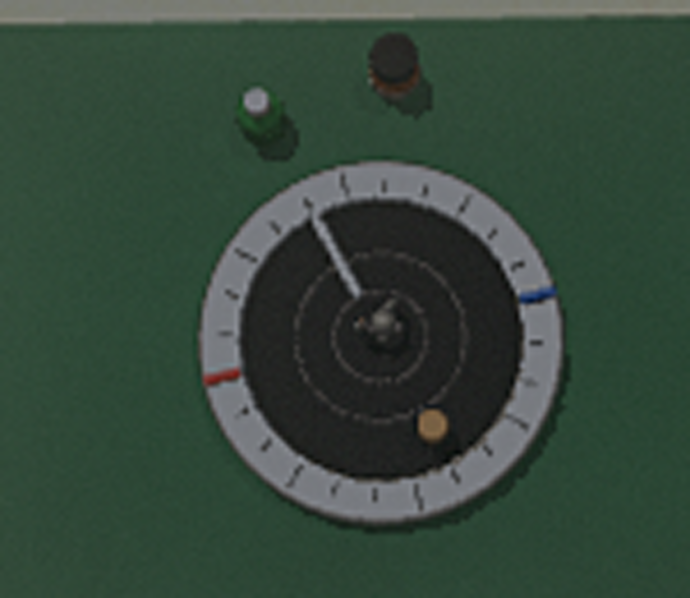

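The crop is clear: the ring spans x 200–563 and y 161–522, the index line runs (312,215)–(357,296), red is at (222,377) and the peg at (432,425). I'll cast these crop points directly and look from the wrist later.

```bash
python3 - <<'E'
from h import *
c=eyes.calibration("top")
f=lambda x,y,z:ray(c,190+(x+.5)/4.6-.5,150+(y+.5)/4.6-.5,z)
e=np.array([f(200,341,.03),f(563,341,.03),f(381,161,.03),f(381,522,.03)])
print(e)
C=np.array([(e[2]+e[3])[0]/2,(e[0]+e[1])[1]/2]);print("C",C)
pl=np.array([f(241,340,.04),f(525,340,.04),f(382,198,.04),f(382,480,.04)]);C2=np.array([(pl[2]+pl[3])[0]/2,(pl[0]+pl[1])[1]/2]);print("C2",C2,np.ptp(pl,axis=0))
C=(C+C2)/2
for n,x,y,z in[("red",222,377,.034),("blue",538,295,.034),("peg",432,425,.082),("i1",312,215,.04),("i0",357,296,.04),("fig",383,322,.08),("green",257,100,.066),("amber",393,52,.052)]:
    P=f(x,y,z)[:2];q=P-C;print(n,P,np.hypot(*q),np.arctan2(q[1],q[0]))
print(env.pinch_z,env.get_state()["orientation"])
E
```

```text
[[ 0.58258749  0.14064975  0.03      ]
 [ 0.57896963 -0.09857847  0.03      ]
 [ 0.70235436  0.01995545  0.03      ]
 [ 0.4622174   0.02275625  0.03      ]]
C [0.58228588 0.02103564]
C2 [0.5818336  0.01984686] [0.18607258 0.18560894 0.        ]
red [0.5580208  0.12567846] 0.10794785763289505 1.7953695594315582
blue [ 0.60928277 -0.08259596] 0.10657279600504403 -1.312492805894412
peg [ 0.52012333 -0.01099933] 0.06945955128584846 -2.6718623262460115
i1 [0.66409537 0.06576324] 0.09372260753443559 0.50473540755426
i0 [0.60944293 0.03656292] 0.03177652562898731 0.5321013999125869
fig [0.58603921 0.01893355] 0.0042555054943078175 -0.362158340180294
green [0.73574762 0.09967452] 0.17291001931332753 0.4760073964957136
amber [0.7710444  0.01070595] 0.18923524773629014 -0.05146820898114873
0.0187 [-6.98141080e-04  9.73346590e-01  2.29338014e-01 -5.25539456e-05]
```

```bash
A='[0.1,0.25,0,0,0,0,-1, 0.2,0.45,0,0,0,0,-1, 0.3,0.7,0,0,0,0,-1, 0.4,0.9,0,0,0,0,-1, 0.45,1,0,0,0,0,-1, 0.45,1,0,0,0,0,-1, 0.45,1,0,0,0,0,-1]'
python3 -m jog '[0.1,0.25,0,0,0,0,-1, 0.2,0.45,0,0,0,0,-1, 0.3,0.7,0,0,0,0,-1, 0.4,0.9,0,0,0,0,-1, 0.45,1,0,0,0,0,-1, 0.45,1,0,0,0,0,-1, 0.45,1,0,0,0,0,-1]' && python3 -m jog '[0.1,0.25,0,0,0,0,-1, 0.2,0.45,0,0,0,0,-1, 0.3,0.7,0,0,0,0,-1, 0.4,0.9,0,0,0,0,-1, 0.45,1,0,0,0,0,-1, 0.45,1,0,0,0,0,-1, 0.45,1,0,0,0,0,-1]' && python3 -m jog '[0.1,0.2,-0.1,0,0,0,-1, 0.2,0.4,-0.2,0,0,0,-1, 0.28,0.55,-0.3,0,0,0,-1, 0.32,0.7,-0.4,0,0,0,-1, 0.32,0.7,-0.4,0,0,0,-1, 0.32,0.7,-0.4,0,0,0,-1]'
python3 - <<'E'
from h import *
s=env.get_state();print(s)
for n in("wrist","scene"):
    p,d=eyes.read_camera(n);cv2.imwrite(f"pics/{n}2.png",p[:,:,::-1])
E
```

```text
clock: 0.73
tcp_pos: [0.3475, -0.3117, 0.2314]
orientation: [-0.0, 0.973, 0.232, 0.0]
wrist_force: [0.6, 0.4, -0.0]
finger_gap: 0.0005
grip_force: 0.0
clock: 1.32
tcp_pos: [0.4378, -0.1132, 0.2312]
orientation: [0.0, 0.973, 0.231, 0.0]
wrist_force: [-0.6, -0.8, 0.3]
finger_gap: 0.0001
grip_force: 0.0
clock: 1.82
tcp_pos: [0.5001, 0.0255, 0.1491]
orientation: [-0.0, 0.973, 0.23, -0.002]
wrist_force: [-0.4, -0.8, -0.5]
finger_gap: 0.0001
grip_force: 0.0
{'clock': 1.8167, 'joint_pos': array([-1.09101691e-01,  2.15757072e-01, -2.90447465e-01,  1.06863962e+00,
       -6.70162777e-04,  2.56810105e+00]), 'qvel': array([-0.04417102, -0.03901565,  0.02454554,  0.03209416, -0.01496069,
       -0.01984531]), 'tau': array([  1.40810587, -39.99312758,  27.845276  ,  -0.38241525,
         0.17315657,   0.21045861]), 'tcp_pos': array([0.50007381, 0.02549971, 0.14905862]), 'orientation': array([-3.61668365e-04,  9.73161446e-01,  2.30114303e-01, -2.01933050e-03]), 'wrist_force': array([-0.43444567, -0.79486472, -0.48598295]), 'ft_torque': array([-0.06612895,  0.02855238, -0.03814732]), 'grip_force': 0.0, 'finger_gap': 0.00010134111375064904}
```

View pics/wrist2.png

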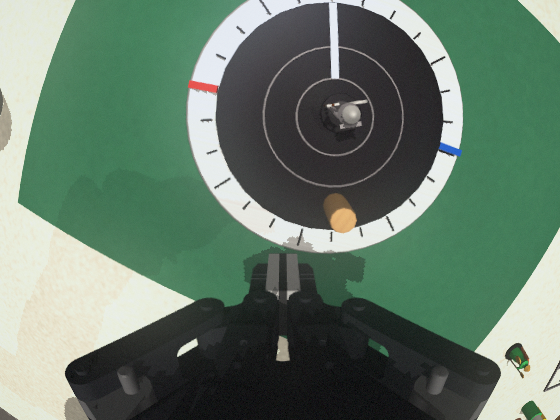

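The wrist view shows the index line at x 335 (y 2–77), red at (203,87), the figure head at (349,116), the peg top at (343,220) and the closed fingertips at (282,258). I'll cast the fisheye rays for exact angles.

```bash
cat > w.py <<'E'
from h import *
from scipy.spatial.transform import Rotation as Ro
def wray(u,v,z,s):
    c=eyes.calibration("wrist");f=c["fx"];dx,dy=u-c["cx"],v-c["cy"];r=np.hypot(dx,dy);th=r/f
    d=np.array([np.sin(th)*dx/r,np.sin(th)*dy/r,np.cos(th)]);T=np.array(c["tool_from_camera"])
    q=np.array(s["orientation"]);R=Ro.from_quat(q[[1,2,3,0]]).as_matrix()
    o=np.array(s["tcp_pos"])+R@T[:3,3];d=R@T[:3,:3]@d
    return (o+d*(z-o[2])/d[2])[:2]
def angles(p,s):
    P=p.astype(int);r,g,b=P[...,0],P[...,1],P[...,2]
    # platter outline: white ring -> inner dark disc; circle through red/blue etc. from ring's inner edge
    ring=((abs(r-g)<25)&(r>150)).astype(np.uint8);ring[240:]=0
    def comp(m):
        n,l,st,ce=cv2.connectedComponentsWithStats(m.astype(np.uint8));i=1+np.argmax(st[1:,4]);return l==i
    red=comp((r>g+80)&(r>b+80)&(abs(g-b)<40)); blue=comp((b>r+60)&(b>g+40))
    return red,blue
E
python3 - <<'E'
from w import *
s=env.get_state();p=cv2.imread("pics/wrist2.png")[:,:,::-1]
red,blue=angles(p,s)
def cen(m):v,u=np.nonzero(m);return u.mean(),v.mean()
R=wray(*cen(red),.034,s);B=wray(*cen(blue),.034,s);print(cen(red),cen(blue),R,B)
C0=np.array([.582,.0205])
# platter circle by rim points (dark/white edge) at z .04, least squares
P=p.astype(int).sum(2)
from scipy.optimize import least_squares
pts=[]
for a in np.radians(np.arange(0,360,4)):
    cu,cv=332,116;pr=None
    for k in np.arange(85,135,.5):
        u,v=cu+k*np.cos(a),cv+k*np.sin(a)
        if not(1<=u<558 and 1<=v<205):break
        if P[int(round(v)),int(round(u))]>330 and abs(np.degrees(a)-270.)>8:
            pts.append(wray(u-.25*np.cos(a),v-.25*np.sin(a),.04,s));break
pts=np.array(pts);fit=least_squares(lambda x:np.hypot(*(pts-x[:2]).T)-x[2],[*C0,.093],loss="soft_l1",f_scale=.001);print("C,R",fit.x,len(pts))
C=fit.x[:2]
an=lambda q:(np.hypot(*(q-C)),np.arctan2(*(q-C)[::-1]))
print("red",an(R),"blue",an(B))
for n,u,v,z in[("i0",335,74,.04),("i1",333.5,12,.04),("peg",343,220,.082),("figbase",345,120,.045)]:print(n,wray(u,v,z,s),an(wray(u,v,z,s)))
E
```

```text
(np.float64(202.51415094339623), np.float64(86.10849056603773)) (np.float64(449.641975308642), np.float64(148.97530864197532)) [0.55879528 0.12426093] [ 0.60966797 -0.08552171]
C,R [0.58249823 0.01902006 0.0931612 ] 67
red (np.float64(0.10787710091939141), np.float64(1.7923255995694978)) blue (np.float64(0.10801470746940513), np.float64(-1.3165278411677748))
i0 [0.61241101 0.03435955] (np.float64(0.033616576615441436), np.float64(0.4738407177580995))
i1 [0.65787677 0.05791444] (np.float64(0.08482155923002052), np.float64(0.4763555051934284))
peg [ 0.52010554 -0.01351013] (np.float64(0.07036377442421535), np.float64(-2.660988996634382))
figbase [0.58345934 0.01169674] (np.float64(0.007386125488777008), np.float64(-1.4403020246398206))
```

```bash
python3 -m jog '[0,0,-0.1,0,0,0,-1, 0,0,-0.2,0,0,0,-1, 0,0,-0.3,0,0,0,-1, 0,0,-0.4,0,0,0,-1, 0,0,-0.46,0,0,0,-1, 0,0,-0.46,0,0,0,-1, 0.015,-0.027,-0.46,0,0,0,-1, 0.027,-0.053,-0.46,0,0,0,-1, 0.03,-0.058,-0.46,0,0,0,-1, 0.03,-0.058,-0.46,0,0,0,-1]'
python3 - <<'E'
from w import *
for n in("wrist",):
    p,d=eyes.read_camera(n);cv2.imwrite(f"pics/{n}3.png",p[:,:,::-1])
C=np.array([.5825,.0195]);s=env.get_state();q=np.array(s["tcp_pos"])[:2]-C
# arc rows: push = rotate pusher about C by a, first closing gap 0.012 along t
th0=-2.663;R=lambda a:np.array([[np.cos(a),-np.sin(a)],[np.sin(a),np.cos(a)]])
t0=np.array([-np.sin(th0),np.cos(th0)]);e0=np.array([np.cos(th0),np.sin(th0)])
print("e,t comps",q@e0,q@t0)
for d in(.0245,):
  for a in np.arange(0,1.33,.1):
    P=R(a)@(.07*e0-d*t0);print(round(a,2),np.round((P-q)/.2,3),round(a/np.pi,3))
E
```

```text
clock: 2.75
tcp_pos: [0.5082, 0.0126, 0.0607]
orientation: [0.001, 0.974, 0.229, 0.001]
wrist_force: [-0.1, -0.8, -0.7]
finger_gap: 0.0002
grip_force: 0.0
e,t comps 0.06931671485638527 -0.028727345847670376
0.0 [ 0.007 -0.02 ] 0.0
0.1 [ 0.014 -0.057] 0.032
0.2 [ 0.024 -0.092] 0.064
0.3 [ 0.039 -0.126] 0.095
0.4 [ 0.056 -0.159] 0.127
0.5 [ 0.077 -0.19 ] 0.159
0.6 [ 0.1   -0.218] 0.191
0.7 [ 0.127 -0.244] 0.223
0.8 [ 0.156 -0.268] 0.255
0.9 [ 0.187 -0.288] 0.286
1.0 [ 0.22  -0.305] 0.318
1.1 [ 0.254 -0.319] 0.35
1.2 [ 0.29  -0.329] 0.382
1.3 [ 0.326 -0.336] 0.414
```

View pics/wrist3.png

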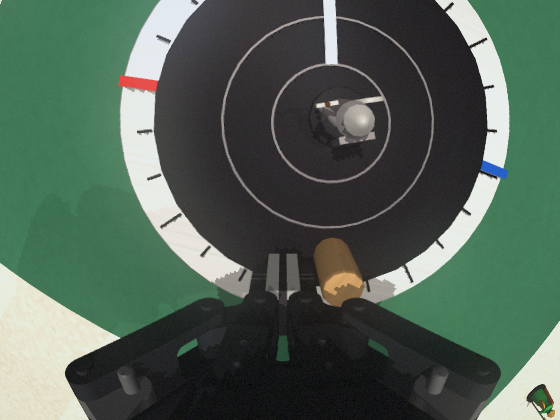

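The fingers (268–300, y 255–305) stand beside the peg (top at 342,285), with the figure clear at (357,120). Now the first part of the arc.

```bash
python3 -m jog '[0.004,-0.01,0,0,0,0,-1, 0.007,-0.02,0,0,0,0,-1, 0.01,-0.038,0,0,0,0.016,-1, 0.014,-0.057,0,0,0,0.032,-1, 0.019,-0.075,0,0,0,0.048,-1, 0.024,-0.092,0,0,0,0.064,-1, 0.031,-0.109,0,0,0,0.08,-1, 0.039,-0.126,0,0,0,0.095,-1, 0.047,-0.143,0,0,0,0.111,-1, 0.056,-0.159,0,0,0,0.127,-1, 0.066,-0.175,0,0,0,0.143,-1, 0.077,-0.19,0,0,0,0.159,-1]'
python3 - <<'E'
from w import *
p,d=eyes.read_camera("wrist");cv2.imwrite("pics/wrist4.png",p[:,:,::-1]);s=env.get_state()
C=np.array([.5825,.0195]);P=p.astype(int)
print(s["tcp_pos"],s["wrist_force"],2*np.arctan2(s["orientation"][2],s["orientation"][1]))
p,d=eyes.read_camera("top");cv2.imwrite("pics/top4.png",p[:,:,::-1])
E
```

```text
clock: 3.8
tcp_pos: [0.5217, -0.0236, 0.0593]
orientation: [-0.001, 0.886, 0.464, -0.0]
wrist_force: [-1.6, 1.6, 0.9]
finger_gap: -0.0001
grip_force: 0.9
[ 0.5223478  -0.02426366  0.05936454] [ 0.63037805  0.06808285 -0.87801208] 0.9673860405083351
```

View pics/wrist4.png

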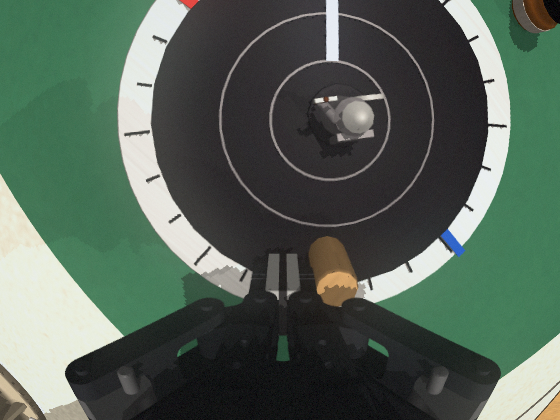

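The platter follows: the index line is still at x 333 in the tool view, the peg is at the finger, and the figure is unmoved at (357,117). I'll compute the index angle and the next arc.

```bash
cat > g.py <<'E'
from w import *
import sys
C=np.array([.5825,.0195])
def idx(p,s):
    P=p.astype(int);r,g,b=P[...,0],P[...,1],P[...,2];best=[]
    m=(r>150)&(abs(r-g)<30);pts=[]
    for v in range(2,55,2):
        u=np.nonzero(m[v,300:370])[0]+300
        if 5<=len(u)<=16 and np.ptp(u)<18: pts.append(wray(u.mean(),v,.04,s)-C)
    pts=np.array(pts);rr=np.hypot(*pts.T);k=rr>.035
    return np.arctan2(*pts[k].mean(0)[::-1]),k.sum(),rr.min(),rr.max(),pts
if __name__=="__main__":
    s=env.get_state();p,d=eyes.read_camera("wrist");cv2.imwrite("pics/"+sys.argv[1],p[:,:,::-1])
    a,n,r0,r1,pts=idx(p,s);dp=pts[0]-pts[-1];print("index",a,"by slope",np.arctan2(dp[1],dp[0]),n,r0,r1,"left to red",1.792-a)
    q=np.array(s["tcp_pos"])[:2]-C;th=a-np.pi;e=np.array([np.cos(th),np.sin(th)]);t=np.array([-e[1],e[0]])
    print("pusher e,t",q@e,q@t,"yaw",2*np.arctan2(s["orientation"][2],s["orientation"][1]),s["wrist_force"])
    w=(.07*e+(q@t)*t)
    for k in np.arange(.05,1.05,.05):
        R=np.array([[np.cos(k),-np.sin(k)],[np.sin(k),np.cos(k)]]);print(round(k,2),np.round((R@w-q)/.2,3),round(k/np.pi,3))
E
python3 g.py wrist5.png
```

```text
index 1.0176467284717383 by slope 0.9703626252243598 20 0.03416386558009094 0.06209664631555413 left to red 0.7743532715282617
pusher e,t 0.06883502807688137 -0.028328512388201766 yaw 0.9626273183915293 [ 0.46921021 -0.21192743 -0.06348014]
0.05 [ 0.008 -0.02 ] 0.016
0.1 [ 0.021 -0.034] 0.032
0.15 [ 0.034 -0.048] 0.048
0.2 [ 0.047 -0.061] 0.064
0.25 [ 0.062 -0.073] 0.08
0.3 [ 0.077 -0.085] 0.095
0.35 [ 0.092 -0.096] 0.111
0.4 [ 0.108 -0.106] 0.127
0.45 [ 0.124 -0.115] 0.143
0.5 [ 0.141 -0.124] 0.159
0.55 [ 0.159 -0.131] 0.175
0.6 [ 0.176 -0.138] 0.191
0.65 [ 0.194 -0.144] 0.207
0.7 [ 0.212 -0.149] 0.223
0.75 [ 0.231 -0.153] 0.239
0.8 [ 0.25  -0.156] 0.255
0.85 [ 0.268 -0.158] 0.271
0.9 [ 0.287 -0.159] 0.286
0.95 [ 0.306 -0.159] 0.302
1.0 [ 0.325 -0.158] 0.318
```

```bash
python3 -m jog '[0.008,-0.02,0,0,0,0.016,-1, 0.021,-0.034,0,0,0,0.032,-1, 0.034,-0.048,0,0,0,0.048,-1, 0.047,-0.061,0,0,0,0.064,-1, 0.062,-0.073,0,0,0,0.08,-1, 0.077,-0.085,0,0,0,0.095,-1, 0.092,-0.096,0,0,0,0.111,-1, 0.108,-0.106,0,0,0,0.127,-1, 0.124,-0.115,0,0,0,0.143,-1, 0.141,-0.124,0,0,0,0.159,-1, 0.15,-0.128,0,0,0,0.167,-1, 0.15,-0.128,0,0,0,0.167,-1]'; python3 g.py wrist6.png | head -9
```

```text
clock: 4.95
tcp_pos: [0.5519, -0.0495, 0.0591]
orientation: [-0.0, 0.736, 0.677, -0.0]
wrist_force: [-0.1, 0.2, -0.7]
finger_gap: 0.0
grip_force: 0.2
index 1.5078554423300101 by slope 1.4935074804726267 20 0.033517066506619675 0.06147782368582256 left to red 0.2841445576699899
pusher e,t 0.07082664846521375 -0.026196591469388218 yaw 1.4865621969740357 [-0.07325521  0.15862871 -0.72788746]
0.05 [ 0.017 -0.003] 0.016
0.1 [ 0.035 -0.009] 0.032
0.15 [ 0.053 -0.015] 0.048
0.2 [ 0.071 -0.019] 0.064
0.25 [ 0.089 -0.023] 0.08
0.3 [ 0.108 -0.026] 0.095
0.35 [ 0.126 -0.028] 0.111
```

View pics/wrist6.png

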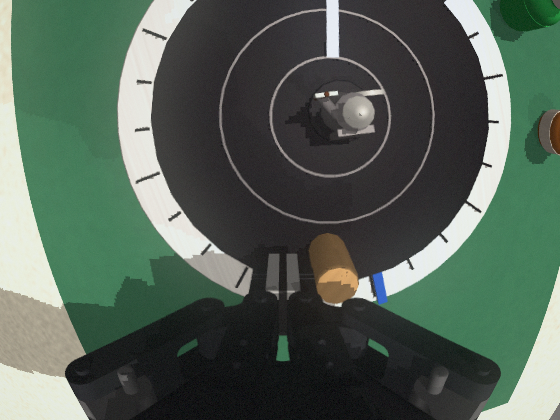

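The index line is at x 333 and everything is riding along; about 0.28 rad remain. I'll go 0.22 more, slowly, then check from the top.

```bash
python3 -m jog '[0.009,-0.002,0,0,0,0.008,-1, 0.017,-0.003,0,0,0,0.016,-1, 0.026,-0.006,0,0,0,0.024,-1, 0.035,-0.009,0,0,0,0.032,-1, 0.044,-0.012,0,0,0,0.04,-1, 0.053,-0.015,0,0,0,0.048,-1, 0.062,-0.017,0,0,0,0.056,-1, 0.071,-0.019,0,0,0,0.064,-1, 0.078,-0.021,0,0,0,0.07,-1, 0.078,-0.021,0,0,0,0.07,-1, 0.078,-0.021,0,0,0,0.07,-1]'; python3 g.py wrist7.png | head -6
python3 - <<'E'
from h import *
p,d=eyes.read_camera("top");a=p[150:280,190:340,::-1];cv2.imwrite('pics/crop7.png',cv2.resize(a,None,fx=4.6,fy=4.6,interpolation=cv2.INTER_CUBIC))
E
```

```text
clock: 5.92
tcp_pos: [0.5677, -0.054, 0.0593]
orientation: [0.0, 0.658, 0.753, 0.0]
wrist_force: [-0.3, -1.0, -0.7]
finger_gap: -0.0
grip_force: 0.4
index 1.7119962306288137 by slope 1.6948503368649008 20 0.03432275931710781 0.062352806871952826 left to red 0.08000376937118636
pusher e,t 0.07066538063710766 -0.02495374044269241 yaw 1.706113664308261 [-0.2666841  -0.97558932 -0.71240821]
0.05 [0.018 0.   ] 0.016
0.1 [ 0.036 -0.002] 0.032
0.15 [ 0.055 -0.004] 0.048
0.2 [ 0.073 -0.004] 0.064
```

View pics/crop7.png

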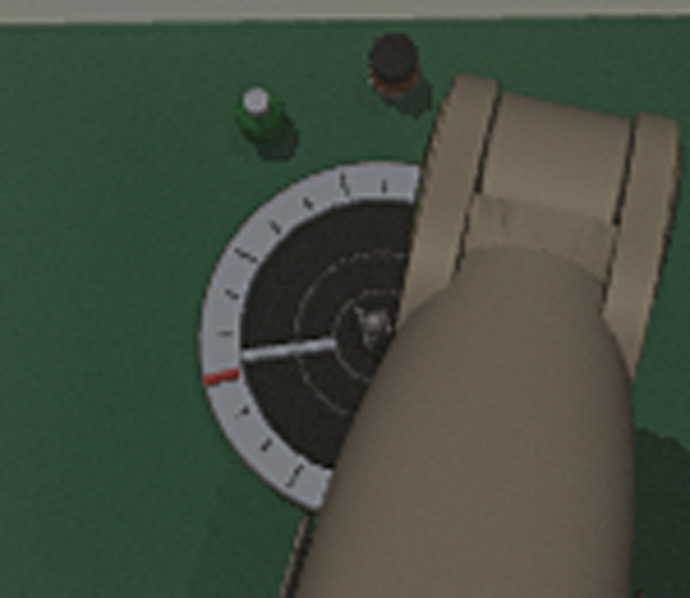

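The top view shows the index running (245,355)–(334,344), a little short of red at (222,377), with the figure standing. I'll compute the remaining angle from the top using a line fit.

```bash
cat > t.py <<'E'
from h import *
C=np.array([.582,.0204]);c=eyes.calibration("top")
p,d=eyes.read_camera("top");P=p.astype(float).sum(2);r,g,b=[p[...,i].astype(float) for i in range(3)]
U,V=np.meshgrid(np.arange(232,266),np.arange(215,245));
def W(z):return np.array([[ray(c,u,v,z)[:2]-C for u,v in zip(a,e)] for a,e in zip(U,V)])
X=W(.04);rr=np.hypot(X[...,0],X[...,1]);an=np.arctan2(X[...,1],X[...,0]);I=P[V,U]
k=(rr>.035)&(rr<.082)&(abs(an-1.75)<.25)
for lo,hi in((.056,.082),(.063,.082)):
    kk=k&(rr>lo)&(rr<hi);w=np.clip(I[kk]-np.median(I[kk])-60,0,None)
    i=(w*an[kk]*1).sum()/w.sum();print("idx",i)
X=W(.034);rr=np.hypot(X[...,0],X[...,1]);an=np.arctan2(X[...,1],X[...,0]);w=np.clip((r-(g+b)/2)[V,U]-25,0,None)*((rr>.09)&(rr<.122))
red=(w*an).sum()/w.sum();print("red",red,(w*rr).sum()/w.sum(),"left",red-i)
E
python3 t.py
```

```text
idx 1.6808062214447534
idx 1.6816306290771896
red 1.7892744049044915 0.10812875092252736 left 0.10764377582730189
```

```bash
python3 -m jog '[0.007,0,0,0,0,0.006,-1, 0.014,0,0,0,0,0.012,-1, 0.021,-0.001,0,0,0,0.018,-1, 0.028,-0.001,0,0,0,0.024,-1, 0.028,-0.001,0,0,0,0.024,-1, 0.028,-0.001,0,0,0,0.024,-1]'; python3 t.py;  python3 g.py wrist8.png | head -4
```

```text
clock: 6.57
tcp_pos: [0.5737, -0.0541, 0.0594]
orientation: [0.0, 0.628, 0.778, 0.0]
wrist_force: [-0.2, -0.8, -0.4]
finger_gap: 0.0
grip_force: 0.3
idx 1.760169176896837
idx 1.7618569117254956
red 1.789198478248538 0.10817410346717785 left 0.027341566523042315
index 1.7927993356748093 by slope 1.7803416322524785 21 0.035203404629268444 0.06323880966854424 left to red -0.0007993356748092761
pusher e,t 0.06975520535045997 -0.024748257315236364 yaw 1.7823022603509457 [-0.70329773  0.51489258 -0.29656218]
0.05 [ 0.019 -0.003] 0.016
0.1 [ 0.037 -0.004] 0.032
```

Top and wrist estimates differ by about 0.02 rad, so I'll back off, rise, and compare both lines in one unobstructed close view.

```bash
python3 -m jog '[-0.05,0,0,0,0,0,-1, -0.1,0.01,0,0,0,0,-1, -0.1,0.01,0.15,0,0,0,-1, -0.1,0.01,0.35,0,0,0,-1, -0.1,0.01,0.55,0,0,0,-1, -0.1,-0.05,0.75,0,0,0,-1, -0.1,-0.1,0.8,0,0,0,-1, -0.1,-0.1,0.8,0,0,0,-1, -0.1,-0.1,0.8,0,0,0,-1]'; python3 t.py
python3 - <<'E'
from w import *
s=env.get_state();p,d=eyes.read_camera("wrist");cv2.imwrite("pics/wrist9.png",p[:,:,::-1])
E
```

```text
clock: 7.42
tcp_pos: [0.5539, -0.0745, 0.2198]
orientation: [0.001, 0.629, 0.778, 0.001]
wrist_force: [-0.1, -0.2, -0.6]
finger_gap: -0.0
grip_force: 0.0
idx 1.760317051567262
idx 1.7617461945188992
red 1.7891285606894203 0.1081244303756563 left 0.027382366170521033
```

View pics/wrist9.png

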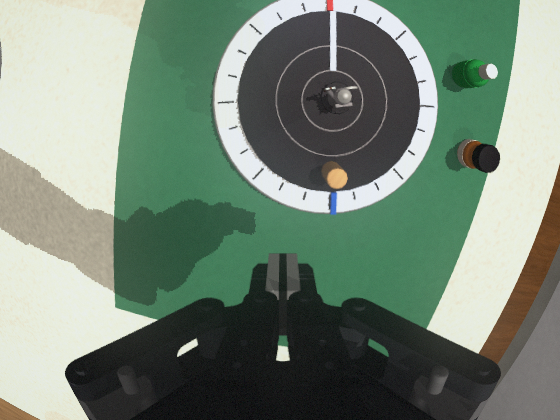

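The index runs down x≈333 (y 12–70) and red sits at (330,4), slightly to its left, so a small CCW remainder is confirmed. I'll quantify it here.

```bash
python3 - <<'E'
from w import *
s=env.get_state();p=cv2.imread("pics/wrist9.png")[:,:,::-1].astype(int);r,g,b=p[...,0],p[...,1],p[...,2]
C=np.array([.5825,.0195])
L=[]
for v in range(16,66,2):
    w=np.clip(p[v,322:345].sum(1)-300,0,None)
    L.append(wray((w*np.arange(322,345)).sum()/w.sum(),v,.04,s))
L=np.array(L);
v,u=np.nonzero((r>g+80)&(r>b+80)&(np.arange(420)[:,None]<15));q=wray(u.mean(),v.mean(),.034,s)
sl=np.polyfit(L[:,1],L[:,0],1);d=np.array([sl[0],1]);d/=np.hypot(*d)
x=np.polyval(sl,q[1]);print("red",q,"line x there",x,"offset mm",(x-q[0])*1e3,"slope ang",np.arctan2(1,sl[0]),"C off line",(np.polyval(sl,C[1])-C[0])*1e3)
for X,n in((L.mean(0),"idx"),(L[:5].mean(0),"idxout"),(q,"red")):print(n,np.arctan2(X[1]-C[1],X[0]-C[0]),np.hypot(*(X-C)))
for nm,z,mm in(("blue",.034,(b>r+60)&(b>g+40)),):
    v,u=np.nonzero(mm&(np.arange(420)[:,None]>185)&(np.arange(420)[:,None]<220)&(abs(np.arange(560)-333)<20));B=wray(u.mean(),v.mean(),z,s);print("blue",B)
i=wray(336.5,177,.082,s);print("peg",i)
E
```

```text
red [0.55787934 0.11998116] line x there 0.5599584220485344 offset mm 2.079086060820523 slope ang 1.7764896912381145 C off line -1.576760874316907
idx 1.8006650782939846 0.06385306210305453
idxout 1.794297400918953 0.0848980296483964
red 1.8110897009526388 0.10345356611121495
blue [ 0.60739035 -0.08092852]
peg [ 0.59386709 -0.04544754]
```

Both views agree on roughly 0.02–0.027 rad left. I'll retrace to contact and nudge 0.024 rad (1.7 mm), then withdraw in a second call.

```bash
python3 -m jog '[0,0.05,-0.05,0,0,0,-1, 0,0.11,-0.25,0,0,0,-1, 0,0.11,-0.45,0,0,0,-1, 0,0.11,-0.65,0,0,0,-1, 0,0.11,-0.8,0,0,0,-1, 0,0.11,-0.8,0,0,0,-1, 0.05,0.105,-0.8,0,0,0,-1, 0.085,0.1,-0.8,0,0,0,-1, 0.1,0.1,-0.8,0,0,0.003,-1, 0.105,0.101,-0.8,0,0,0.005,-1, 0.109,0.101,-0.8,0,0,0.008,-1, 0.109,0.101,-0.8,0,0,0.008,-1]'; python3 -m jog '[0,0,0,0,0,0,-1, 0,0,0,0,0,0,-1]'; python3 t.py
```

```text
clock: 8.52
tcp_pos: [0.5753, -0.054, 0.06]
orientation: [0.0, 0.618, 0.786, 0.0]
wrist_force: [-0.8, -0.9, -0.1]
finger_gap: 0.0002
grip_force: 0.3
clock: 8.68
tcp_pos: [0.5753, -0.0539, 0.0598]
orientation: [0.0, 0.619, 0.786, 0.0]
wrist_force: [0.2, 0.0, 0.7]
finger_gap: 0.0001
grip_force: 0.1
idx 1.7808016084553406
idx 1.7821055378250317
red 1.7893379589849148 0.10810128600276099 left 0.007232421159883096
```

Within 0.007 rad. I'll withdraw and take a final look.

```bash
python3 -m jog '[-0.05,0,0,0,0,0,-1, -0.1,0,0,0,0,0,-1, -0.1,0,0.15,0,0,0,-1, -0.1,0,0.35,0,0,0,-1, -0.1,-0.05,0.55,0,0,0,-1, -0.1,-0.15,0.75,0,0,0,-1, -0.1,-0.25,0.8,0,0,0,-1, -0.1,-0.25,0.8,0,0,0,-1, -0.1,-0.25,0.8,0,0,0,-1, -0.1,-0.25,0.8,0,0,0,-1]'; python3 t.py
python3 - <<'E'
from w import *
p,d=eyes.read_camera("wrist");cv2.imwrite("pics/wrist10.png",p[:,:,::-1])
E
```

```text
clock: 9.57
tcp_pos: [0.5545, -0.1036, 0.2185]
orientation: [-0.001, 0.619, 0.786, 0.0]
wrist_force: [0.8, -0.1, -0.8]
finger_gap: -0.0003
grip_force: 0.0
idx 1.7807360598597548
idx 1.781951776845052
red 1.7893475962361287 0.10810290009561037 left 0.007395819391076808
```

View pics/wrist10.png

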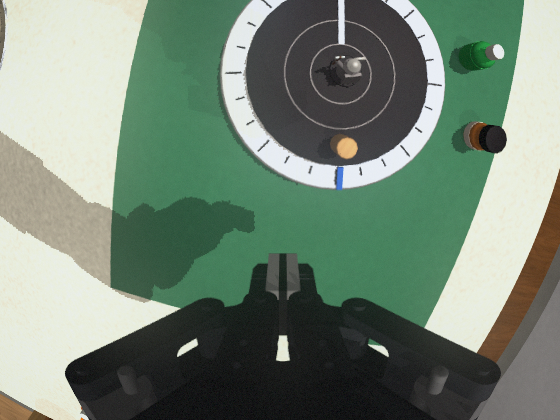

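The figure stands at (347,68), the bottle and jar are in place, and the index line measures within about 0.4° of red from the top. The arm touches nothing, so I'm handing in.

```bash
python3 -c "
from workcell import env
print(env.hand_in())"
```

```text
the job is handed in; nothing more can be done
None
```

I handed the job in with the white index line about 0.4° short of the red line by the top camera; the grey miniature was still standing on the platter, the bottle and jar were in place, and the cup and other miniature were not re-checked, though the arm only worked well clear of them.

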